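# Unbolt, tilt open and refill a pick bin

## Robot

A 7-joint arm with a two-finger parallel gripper is mounted at the origin on the work surface. World frame = base frame: x ahead of the robot, y to its left, z up, the work surface at z = 0. Lengths are in m, angles in rad, forces in N, time in s.
With the tool pointing down it reaches from about 0.4 to 0.875 m from the base axis. Payload 6.5 kg.
Tool frame: the origin (TCP) lies midway between the tips of the shut fingers; the grasp point (between the pads) lies 19 mm behind it; y points along the fingers, z is the direction in which the jaws open and shut, and the axes are right-handed (so a half turn about y gives the same grasp; the last joint's range is limited). The gripper opens to 85 mm and grips with 20 to 120 N. Pads are 22 mm wide; open, the fingers measure 114 mm over their backs; the gripper's body (76 mm by 85 mm) begins 54 mm behind the grasp point. The pads swing forward as they close: fully open they stand 13 mm farther back than shut.
Start: joints at [-1.181, 0.536, -0.004, 1.538, 0.003, 1.067, -0.071], TCP at [0.286, 0.584, 0.231] pointing down, gripper open.
Joint ranges: [-2.7, 2.7], [-0.37, 2.16], [-1.27, 1.26], [0.24, 2.4], [-1.31, 4.45], [0.19, 1.91], [-2.76, 2.76]. Speed limits (rad/s): [2.39, 2.39, 3.14, 3.14, 3.14, 3.14, 3.14].

## Interface

Orientations are given as a unit quaternion [x, y, z, w].
In Python, from station import ctrl, planner, optics, job, readout gives the robot as it stands. Calls block until the motion is done:
- ctrl.reach(position, orientation): joint-space move of the TCP to a pose.
- ctrl.move_linear(position, orientation=None, rate=0.15, until_force=None): straight line of the TCP; orientation=None keeps the orientation; rate is the mean speed in m/s. With until_force (N) it stops when the force on the tool has changed by that much, and returns True; else False.
- ctrl.move_joints(angles): joint-space move.
- ctrl.release() and ctrl.clamp(effort=None): open the fingers fully, or close them until they stop; effort is the grip in N (None keeps the last).
- ctrl.sleep(seconds).
- planner.ik(position, orientation): joint angles nearest the present ones, or None.
- optics.get_image(name): name is "scene" or "side" or "wrist"; returns a dict with "image" (420x560x3 uint8, red, green, blue), "camera_matrix" (3x3 intrinsics, pixels), "T" (4x4, takes a point from camera to world coordinates). Camera axes: x right, y up, looking along -z (the intrinsics and any distortion apply to the point x, -y, -z); pixel columns grow to the right and rows downward; lengths in m; the calibration is good to about 2 mm. A picture is of the moment at which its call begins. There is no depth.
A pose or a line that the arm cannot do raises ctrl.Unreachable and nothing moves.
- job.finish_job(): hands the job in, once; it reports no verdict.
Trained networks look in a picture, given as the dict that the camera call returned (one of the last four; its "shot" number tells which), for a name from the list of things; names that differ only in an ending like _2 or _b are one class to them, and where a whole thing is asked for, a point or a joint stands for the part that bears it (a point fixed in the world has none). Each returns a list of dicts, best first, with "conf" (0 to 1); they miss things now and then, are a little off and sometimes report something else, mostly with a low value. They report only what shows in the picture. A call takes as long as a camera call. They do not tell look-alikes from the thing itself.
- optics.boxes_of(query, picture): "position" ([column, row] in pixels, amid what is visible of it).
- optics.landmark_of(query, picture): "position" ([column, row] in pixels: a listed point, or the origin of a listed thing).
Readings, each from a call of its own:
- readout.current_time_s(): time.
- readout.current_joint_positions(): joint angles.
- readout.current_joint_velocities(): joint speeds.
- readout.current_effort(): joint torques, N m.
- readout.current_position(): TCP position.
- readout.current_orientation(): TCP orientation.
- readout.current_force(): force on the tool from outside, world axes, zero at the start.
- readout.current_torque(): the same for the moment, N m.
- readout.current_opening(): finger opening in m.
Only numpy, scipy, OpenCV 4.12 (cv2) and the standard library are available. Lean on these libraries where they do the work, as an engineer would, in place of code of your own. Each camera call takes 0.05 s, during which the arm holds its last target. There are 200 camera calls.

## Task

Get the blue tilt-out pick bin ready for the shift: lift its steel bolt over the yellow bump and draw it back until it drops down behind the bump, then pull the bin front open to its stop. Pour all four roll-on sticks from the yellow tray into the open bin and stand the empty tray back on the bench, upright and released. Leave the bin open and do not disturb the carton, the scanner or the label roll.

Things in the scene. Friction and masses are not known exactly. Their poses are not given: they have to be found in the camera images.
- unit: Bin unit fixed to the bench: white/grey steel cabinet with a blue tilt-out bin (180 mm wide) left and a grey column right. Origin on the bench under the middle of the shut blue front; own +x points into the cabinet (the robot's +x at yaw 0), y left, z up. Cabinet spans own x 8..150, y -235..105 mm, 178 mm high, top bare. Bolt parts and bin: see the other entries.
- bump_top (a point): Middle of the top of the fixed yellow bump: 8 mm high, 10 mm wide along the unit's y, 29 mm long across a dark ledge. The ledge tops the column's front: own x -36..8, y -235..-104 mm of the unit, 8 mm thick, its top 180 mm above the bench. The bolt lies on it along own y in two steel staples 12 mm wide, at own y -119 and -223 mm, to x -24, tops 217 mm above the bench.
- bolt_handle (a point): Mid-handle of the bolt: level round steel rod 12 mm thick, jutting to the unit's own -x, free from 36 to 90 mm in front of the bin front (this point: 68 mm), then a red ball 20 mm across centred 32 mm beyond this point. Shut: own x -68, y -160, z 194 mm of the unit. Nothing in front of the ledge above or below the rod. Can be lifted from below or gripped from above.
- keeper (a point): Centre of the steel keeper on the bin front, 18 mm wide along y, reaching 24 mm in front of the bin front, from 178 to 216 mm above the bench. Shut, the end of the bolt bar (bar 170 mm long, 12 mm square, bolt 0.28 kg, middle 12 mm in front of the bin front) sits 15 mm over the bin front in this keeper and holds the bin shut.
- bolt (a joint): Travel of the bolt along the unit's own -y, m: 0 shut, 0.050 end of travel; slides with about 1 N, stays where left. With the bolt down its foot (12 mm wide) meets the bump at 0.004 and will not pass; lifted, it passes and can drop again beyond 0.026. Clear of the bin front from 0.016.
- bolt_lift (a joint): How far the bolt is lifted straight up in its staples, m: 0 down on the ledge, 0.016 most. It must be lifted more than 0.008 to clear the bump; it drops by its own weight when let go.
- bin_lip (a point): Middle of the top edge of the blue bin front (180 mm wide, 6 mm thick). Shut, it is 215 mm above the bench and 37 mm above the bare cabinet top, so a finger can hook behind it and pull it to the unit's own -x. It turns about a level hinge along own y at own x 0, 12 mm above the bench. Open at the stop this point is at own x -118 mm, 177 mm above the bench.
- bin_in (a point): Middle of the bin's hinge line, turning with the bin: own z up along the front panel, x into the bin, y along the hinge. Inside: x 3..101, y +-86 mm, floor z 4 mm; back wall 90 mm high, side walls 90 mm, 141 mm near the front. Open, the mouth to pour into lies between the front's top edge and the cabinet's top front edge, about 120 mm across.
- bin (a joint): Opening angle of the bin, rad: 0 shut, 0.62 open at its stop. Stiff hinge: about 3 N at the lip moves it, and it stays where it is left.
- tray_mid (a point): Centre of the yellow tray, half-way up (22.5 mm above its underside). Loose open tray, own x -83..83, 64 mm wide (y), walls 4 mm thick, 45 mm high, 0.13 kg empty. At own -x its floor rises in a 36 mm ramp of 20 degrees to a pouring spout with 28 mm side walls; the other end is closed. Grip across the 64 mm. Sticks roll out when it is tipped over 20 degrees, spout down.
- tray: The same tray; origin at the centre of its underside, axes as for its centre point.
- stick0_mid (a point): Centre of white roll-on stick 1 of 4: cylinder 30 mm across, 52 mm long along own y, grey cap, about 45 g; starts lying across the tray on its floor.
- stick1_mid (a point): Centre of green roll-on stick 2 of 4: cylinder 30 mm across, 52 mm long along own y, grey cap, about 45 g; starts lying across the tray on its floor.
- stick2_mid (a point): Centre of white roll-on stick 3 of 4: cylinder 30 mm across, 52 mm long along own y, grey cap, about 45 g; starts lying across the tray on its floor.
- stick3_mid (a point): Centre of green roll-on stick 4 of 4: cylinder 30 mm across, 52 mm long along own y, grey cap, about 45 g; starts lying across the tray on its floor.
- carton_mid (a point): Centre of the closed brown carton, 130 x 90 x 70 mm, loose, 35 mm above the bench. Leave alone.
- scanner_mid (a point): Point half-way up the hand scanner in its black stand (90 x 75 mm, 137 mm high), loose. Leave alone.
- roll_mid (a point): Centre of the white label roll, 96 mm across, 60 mm high, standing on its end face, loose. Leave alone.
Things that resemble listed ones, but are neither listed nor needed, are in the scene too. What is shaped like the part that bears stick2_mid but black, pink or purple is not meant.

How it is judged:
By the outcome, as a careful person would: the job done as asked, in the order asked, and still so for the second after the job is handed in, with the robot touching nothing.
It also fails if it takes over 72 s, if anything falls off the work surface, if the arm or the gripper's body presses on something with over 40 N, if the wrist force passes 120 N, or if a joint passes its speed limit or range.

## Working session

There is one attempt and no reset: what is moved stays moved. The work goes in short steps, each a Python script; the robot and the scene stay as the last script left them, time stands still between calls to the robot, and variables do not carry over. Pictures are saved under pics/ and viewed, about 8 in all and at most 12, crops included, and the job is handed in when it is done.

```bash
ls; mkdir -p pics; cat > h.py <<'E'
import numpy as np, cv2
from station import ctrl, planner, optics, job, readout
from scipy.spatial.transform import Rotation as R
from scipy.optimize import least_squares
def ray(p,uv):
    K=np.array(p["camera_matrix"]);T=np.array(p["T"])
    d=np.linalg.inv(K)@[uv[0],uv[1],1]; d=T[:3,:3]@[d[0],-d[1],-d[2]]
    return T[:3,3],d/np.linalg.norm(d)
def onz(p,uv,z):
    o,d=ray(p,uv); return o+d*(z-o[2])/d[2]
def proj(p,X):
    K=np.array(p["camera_matrix"]);T=np.array(p["T"])
    c=T[:3,:3].T@(np.array(X)-T[:3,3]); q=K@[c[0],-c[1],-c[2]]; return q[:2]/q[2]
def tri(rs):
    A=0;b=0
    for o,d in rs:
        M=np.eye(3)-np.outer(d,d);A=A+M;b=b+M@o
    return np.linalg.solve(A,b)
def save(p,n): cv2.imwrite("pics/"+n,cv2.cvtColor(p["image"],cv2.COLOR_RGB2BGR))
E
python3 - <<'E'
from h import *
names=["unit","bump_top","bolt_handle","keeper","bin_lip","bin_in","tray_mid","tray","stick0_mid","stick1_mid","carton_mid","scanner_mid","roll_mid"]
ims=[]
for c in ["scene","side"]:
    p=optics.get_image(c); save(p,c+"0.png"); ims.append(p["image"])
    print(c,[k for k in p], np.round(p["T"],3).tolist(), np.round(p["camera_matrix"],1).tolist())
    for n in names:
        print(n,[(np.round(d["position"],1).tolist(),round(d["conf"],2)) for d in optics.landmark_of(n,p)][:4], np.round(onz(p,optics.landmark_of(n,p)[0]["position"],{"unit":0,"bump_top":.188,"bolt_handle":.194,"keeper":.197,"bin_lip":.215,"bin_in":.012,"tray_mid":.0225,"tray":0,"stick0_mid":.02,"stick1_mid":.02,"carton_mid":.035,"scanner_mid":.068,"roll_mid":.03}[n]),3) if optics.landmark_of(n,p) else None)
print(readout.current_time_s(),readout.current_orientation())
E
```

```text
pics
scene ['image', 'camera_matrix', 'T', 'shot'] [[0.831, -0.476, 0.288, 0.829], [0.556, 0.703, -0.444, -0.471], [0.009, 0.529, 0.849, 1.099], [0.0, 0.0, 0.0, 1.0]] [[441.8, 0.0, 279.0], [0.0, 441.8, 208.1], [0.0, 0.0, 1.0]]
unit [([325.3, 233.9], 0.69)] [0.613 0.106 0.   ]
bump_top [([292.9, 247.2], 0.77), ([326.9, 150.2], 0.54), ([345.6, 156.4], 0.21)] [ 0.606 -0.065  0.188]
bolt_handle [([275.6, 236.5], 0.85)] [ 0.559 -0.067  0.194]
keeper [([314.9, 217.1], 0.77)] [0.608 0.028 0.197]
bin_lip [([333.8, 195.5], 0.91), ([273.5, 235.2], 0.33)] [0.619 0.095 0.215]
bin_in [([402.5, 162.6], 0.68)] [0.686 0.451 0.012]
tray_mid [([324.7, 149.6], 0.69), ([318.2, 144.6], 0.34)] [0.463 0.352 0.022]
tray [([321.6, 151.9], 0.9), ([335.3, 155.1], 0.31)] [0.452 0.355 0.   ]
stick0_mid [([344.0, 157.2], 0.63), ([332.5, 154.9], 0.47)] [0.527 0.361 0.02 ]
stick1_mid [([334.2, 153.0], 0.39)] [0.493 0.359 0.02 ]
carton_mid [([178.8, 326.0], 0.62)] [ 0.454 -0.331  0.035]
scanner_mid [([403.3, 161.8], 0.85)] [0.694 0.408 0.068]
roll_mid [([262.1, 403.1], 0.9)] [ 0.721 -0.36   0.03 ]
side ['image', 'ca
[... 363 characters left out ...]
.194]
keeper [([232.0, 192.3], 0.72)] [0.602 0.034 0.197]
bin_lip [([277.2, 332.5], 0.6), ([226.3, 207.9], 0.55)] [0.462 0.444 0.215]
bin_in [([228.1, 257.0], 0.89), ([231.3, 168.1], 0.36)] [0.616 0.117 0.012]
tray_mid [([279.1, 336.4], 0.64)] [0.46  0.359 0.022]
tray [([276.4, 340.5], 0.55)] [0.467 0.36  0.   ]
stick0_mid [([252.2, 337.3], 0.52), ([230.9, 191.4], 0.33)] [0.528 0.364 0.02 ]
stick1_mid [([268.8, 337.9], 0.44)] [0.486 0.363 0.02 ]
carton_mid [([285.6, 145.8], 0.82), ([227.8, 192.9], 0.25)] [ 0.469 -0.325  0.035]
scanner_mid [([184.5, 339.8], 0.73)] [0.688 0.402 0.068]
roll_mid [([214.4, 139.4], 0.72)] [ 0.712 -0.35   0.03 ]
4.0 [ 0.6888347  -0.15971873  0.15973435 -0.68882627]
```

View pics/scene0.png

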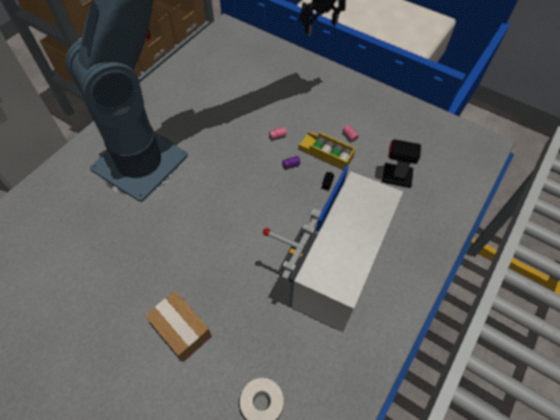

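View pics/side0.png

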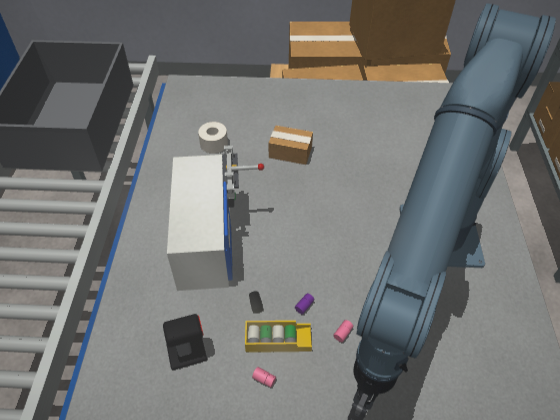

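```bash
cat > fit0.py <<'E'
from h import *
S=dict(camera_matrix=[[441.8,0,279],[0,441.8,208.1],[0,0,1]],T=[[0.831,-0.476,0.288,0.829],[0.556,0.703,-0.444,-0.471],[0.009,0.529,0.849,1.099],[0,0,0,1]])
D=dict(camera_matrix=[[520.8,0,270.4],[0,520.8,209.1],[0,0,1]],T=[[-0.998,0.039,-0.04,0.442],[-0.056,-0.768,0.638,0.953],[-0.005,0.64,0.769,1.24],[0,0,0,1]])
P=dict(unit=(0,0,0),bolt_handle=(-.068,-.160,.194),bin_lip=(0,0,.215),bin_in=(0,0,.012))
obs=[(S,"unit",(325.3,233.9)),(S,"bolt_handle",(275.6,236.5)),(S,"bin_lip",(333.8,195.5)),
(D,"unit",(228,250.8)),(D,"bolt_handle",(249.9,169)),(D,"bin_lip",(226.3,207.9)),(D,"bin_in",(228.1,257))]
def w(q,X): c,s=np.cos(q[2]),np.sin(q[2]);return [q[0]+c*X[0]-s*X[1],q[1]+s*X[0]+c*X[1],X[2]]
f=lambda q:np.concatenate([proj(c,w(q,P[n]))-np.array(u) for c,n,u in obs])
r=least_squares(f,[.615,.09,0],loss="soft_l1",f_scale=2)
print(r.x,np.round(f(r.x).reshape(-1,2),1))
for n in P: print(n,np.round(w(r.x,P[n]),3))
# project cabinet top corners for check
for X in [(.008,.105,.178),(.150,.105,.178),(.150,-.235,.178),(.008,-.235,.178)]: print(np.round(proj(S,w(r.x,X))),np.round(proj(D,w(r.x,X))))
q=R.from_quat([0.6888347,-0.15971873,0.15973435,-0.68882627]); print(q.as_matrix().round(2))
E
python3 fit0.py
```

```text
[0.61534416 0.10093359 0.0785382 ] [[-0.1  1.7]
 [ 1.1 -0.6]
 [ 0.1 -2.4]
 [ 1.2  4.2]
 [ 0.6 -1.4]
 [-2.6 -0.8]
 [ 0.8 -4.4]]
unit [0.615 0.101 0.   ]
bolt_handle [ 0.56  -0.064  0.194]
bin_lip [0.615 0.101 0.215]
bin_in [0.615 0.101 0.012]
[353. 173.] [220. 249.]
[404. 196.] [163. 250.]
[348. 310.] [176. 155.]
[290. 280.] [225. 154.]
[[ 0.9   0.    0.44]
 [-0.44 -0.    0.9 ]
 [ 0.   -1.   -0.  ]]
```

```bash
cat >> h.py <<'E'
def down(yaw,tilt=0):  # tilt>0: fingers point forward (+x), spout (-x) down
    return R.from_euler("z",yaw)*R.from_euler("y",-tilt)*R.from_matrix([[1,0,0],[0,0,1],[0,-1,0]])
def qd(yaw,tilt=0): return down(yaw,tilt).as_quat()
E
python3 - <<'E'
from h import *
ctrl.reach([.545,-.062,.36],qd(.0785))
p=optics.get_image("wrist"); save(p,"w1.png")
import pickle; pickle.dump(p,open("w1.pkl","wb"))
for n in ["bolt_handle","bump_top","keeper","bin_lip"]:
    print(n,[(np.round(d["position"],1).tolist(),round(d["conf"],2)) for d in optics.landmark_of(n,p)][:3])
print(np.round(p["T"],3).tolist(),readout.current_time_s(),readout.current_position())
E
```

```text
bolt_handle [([432.8, 268.8], 0.64), ([546.8, 166.7], 0.37), ([265.0, 244.9], 0.25)]
bump_top [([263.8, 246.0], 0.75)]
keeper [([359.2, 250.0], 0.9)]
bin_lip [([432.2, 269.6], 0.66), ([548.8, 150.4], 0.48)]
[[-0.08, -0.953, -0.292, 0.47], [0.997, -0.076, -0.023, -0.066], [0.0, -0.293, 0.956, 0.501], [0.0, 0.0, 0.0, 1.0]] 6.7583 [ 0.54506472 -0.06159142  0.35988188]
```

View pics/w1.png

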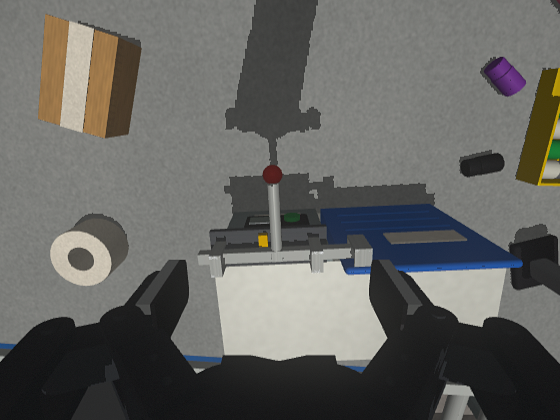

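```bash
python3 - <<'E'
from h import *
import pickle; p=pickle.load(open("w1.pkl","rb"))
O=[((-.100,-.160,.194),(272,174.5)),((0,0,.215),(432.5,269.2)),((.003,.09,.215),(521.5,265.5)),((-.036,-.160,.194),(275,232))]
def w(q,X): c,s=np.cos(q[2]),np.sin(q[2]);return [q[0]+c*X[0]-s*X[1],q[1]+s*X[0]+c*X[1],X[2]]
f=lambda q:np.concatenate([proj(p,w(q,X))-np.array(u) for X,u in O])
r=least_squares(f,[.615,.09,0.05]);print(r.x,f(r.x).reshape(-1,2).round(1))
for X in [(-.068,-.16,.194),(-.1,-.16,.194),(-.012,-.16,.194),(0,-.09,.215),(.008,.105,.178),(.008,-.235,.178),(-.036,-.235,.18),(-.036,-.104,.18),(-.012,-.082,.216)]: print(X,proj(p,w(r.x,X)).round())
E
```

```text
[0.61149555 0.10415848 0.12435151] [[ 0.4 -0.4]
 [ 0.1 -2. ]
 [-1.   0.8]
 [ 0.5  1.3]]
(-0.068, -0.16, 0.194) [274. 205.]
(-0.1, -0.16, 0.194) [272. 174.]
(-0.012, -0.16, 0.194) [277. 254.]
(0, -0.09, 0.215) [345. 271.]
(0.008, 0.105, 0.178) [509. 254.]
(0.008, -0.235, 0.178) [213. 266.]
(-0.036, -0.235, 0.18) [208. 231.]
(-0.036, -0.104, 0.18) [326. 226.]
(-0.012, -0.082, 0.216) [353. 260.]
```

```bash
cat >> h.py <<'E'
U=np.array([.6115,.1042,.1243])
def W(x,y,z): c,s=np.cos(U[2]),np.sin(U[2]);return np.array([U[0]+c*x-s*y,U[1]+s*x+c*y,z])
E
python3 - <<'E'
from h import *
q=qd(U[2])
ctrl.reach(W(-.068,-.16,.26),q)
hit=ctrl.move_linear(W(-.068,-.16,.175),q,rate=.15,until_force=15)
print(hit,readout.current_position())
ctrl.clamp(40); print("open",readout.current_opening())
F=lambda:np.round(readout.current_force(),1)
print(F())
ctrl.move_linear(W(-.068,-.16,.187),rate=.08); print(F())
ctrl.move_linear(W(-.068,-.198,.187),rate=.12); print(F(),readout.current_opening())
ctrl.move_linear(W(-.068,-.198,.1755),rate=.08); print(F())
ctrl.release(); print(F())
ctrl.move_linear(W(-.068,-.198,.28),rate=.25)
p=optics.get_image("wrist"); save(p,"w2.png"); print(readout.current_time_s())
E
```

```text
False [ 0.56498071 -0.06320121  0.17653122]
open 0.010757846673157117
[-0.3 -3.6  1.9]
[ 1.7 -5.9 -2.7]
[ 1.2 -0.4 -2.8] 0.01040658819448093
[ 1.8 -0.3  0.8]
[ 0.2  0.4 -0.2]
11.025
```

View pics/w2.png

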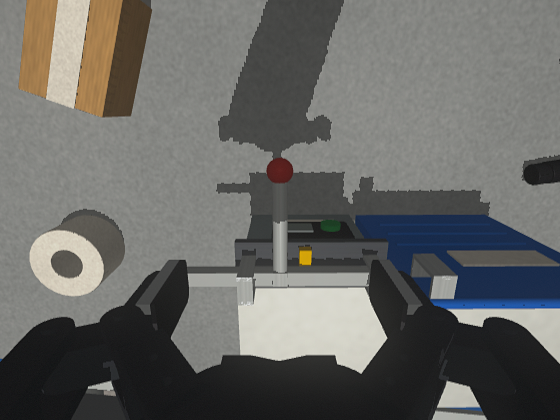

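The bolt is drawn: its rod is left of the bump at (305,257) and the keeper at (435,277) is empty. Next I hook the lip.

```bash
python3 - <<'E'
from h import *
q=qd(U[2]); F=lambda:np.round(readout.current_force(),1)
ctrl.clamp(40)
ctrl.reach(W(.022,0,.29),q)
print(ctrl.move_linear(W(.022,0,.193),rate=.2,until_force=10),readout.current_position(),F())
off=.014
for th in np.linspace(.1,.6,6):
    r=.181+ .002*0
    ctrl.move_linear(W(-r*np.sin(th)+.003*np.cos(th)+.011,0,.012+r*np.cos(th)),rate=.15)
    print(round(th,2),F())
th=.72
h=ctrl.move_linear(W(-.181*np.sin(th)+.013,0,.012+.181*np.cos(th)),rate=.06,until_force=10)
pos=readout.current_position(); c,s=np.cos(U[2]),np.sin(U[2]); d=pos-W(0,0,0)
print(h,F(),"own x",c*d[0]+s*d[1],pos[2])
ctrl.move_linear(pos+np.array([c*.012,s*.012,0]),rate=.1)
pos=readout.current_position()
ctrl.move_linear([pos[0],pos[1],.34],rate=.3)
ctrl.release()
ctrl.reach([.44,.34,.30],qd(0))
p=optics.get_image("wrist"); save(p,"w3.png")
import pickle; pickle.dump(p,open("w3.pkl","wb"))
s=optics.get_image("scene"); save(s,"s3.png")
print(readout.current_time_s())
E
```

```text
False [0.63408724 0.10565862 0.19410797] [ 0.3 -1.1  0.2]
0.1 [1.  0.2 0.2]
0.2 [ 0.2  0.1 -0.1]
0.3 [0.1 0.3 0.1]
0.4 [ 0.7  0.8 -0.1]
0.5 [-0.5 -0.6  0.4]
0.6 [0.4 0.5 0.3]
True [3.7 0.3 1.1] own x -0.09167807495403905 0.1577277754062896
18.225
```

View pics/w3.png

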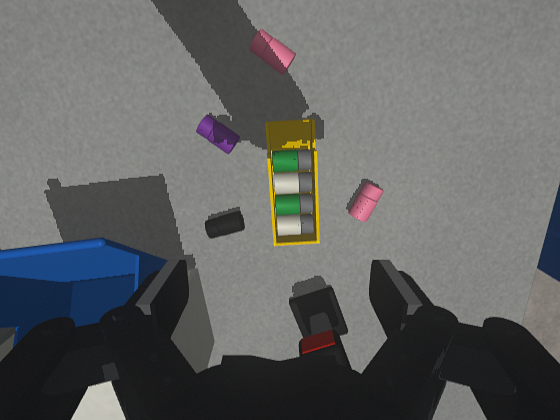

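View pics/s3.png

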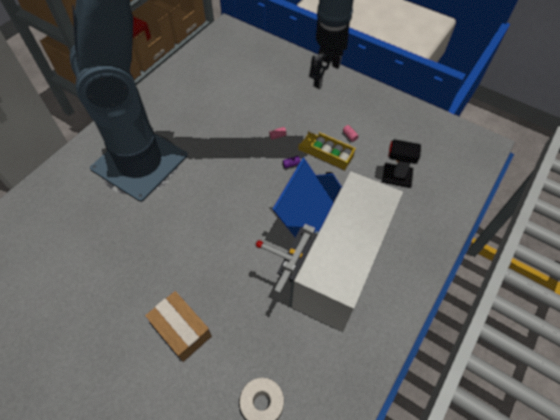

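```bash
python3 - <<'E'
from h import *
import pickle; p=pickle.load(open("w3.pkl","rb"))
print(np.round(p["T"],3).tolist())
for uv in [(274,245),(319.5,242)]: print("rim",onz(p,uv,.045).round(4))
for uv in [(268.5,152),(317,150)]: print("rim,spout side",onz(p,uv,.045).round(4))
for uv in [(266,121),(313,118.5)]: print("spout end",onz(p,uv,.040).round(4))
for uv in [(272,53),(217,134),(224,223),(366,201)]: print("loose",onz(p,uv,.015).round(3))
c=cv2.resize(p["image"][100:270,180:400],None,fx=3.6,fy=3.4,interpolation=cv2.INTER_CUBIC);cv2.imwrite("pics/w3c.png",c[:,:,::-1])
for z in (.012,):
  print(planner.ik([.46,.357,z],qd(0)))
for t in (.6,.8,.9): print(t, planner.ik(W(.03,0,.27),qd(U[2],t)))
E
```

```text
[[0.002, -0.956, -0.294, 0.366], [1.0, 0.002, 0.001, 0.34], [-0.001, -0.294, 0.956, 0.442], [0.0, 0.0, 0.0, 1.0]]
rim [0.546  0.3328 0.045 ]
rim [0.5416 0.396  0.045 ]
rim,spout side [0.4174 0.3267 0.045 ]
rim,spout side [0.415  0.3882 0.045 ]
spout end [0.3795 0.3239 0.04  ]
spout end [0.3766 0.3825 0.04  ]
loose [0.298 0.332 0.015]
loose [0.397 0.257 0.015]
loose [0.524 0.259 0.015]
loose [0.491 0.464 0.015]
[-0.8790493   0.74618325  0.19188571  1.84136987 -0.239813    0.57645479
  1.0356478 ]
0.6 [-0.61148065  0.24887564  0.38387069  2.05776061 -0.04779995  0.25707479
  1.47088115]
0.8 [ 0.60306092  0.42469005 -1.06702132  2.15198421  1.76605764  0.47508341
 -0.14355796]
0.9 [ 0.59508995  0.44261767 -1.0606351   2.22163017  2.10477325  0.54321666
 -0.46546304]
```

View pics/w3c.png

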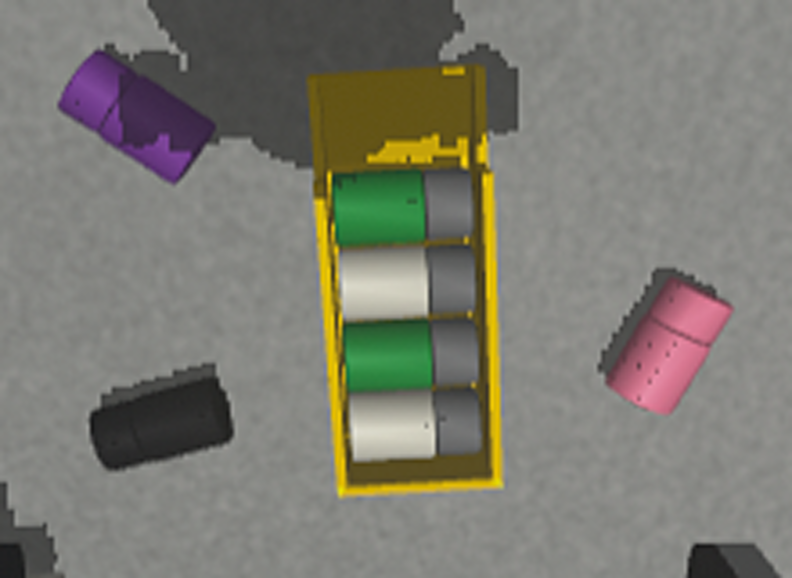

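```bash
cat >> h.py <<'E'
TR=np.array([.461,.3588,.068]); GX=.01; GZ=.012
def pour(phi,xs=-.03,zs=.205,ys=0):
    v=R.from_euler("y",-phi).apply([GX+.083,0,GZ-.017]); return W(xs+v[0],ys,zs+v[2]),qd(U[2],phi)
E
python3 - <<'E'
from h import *
t0=readout.current_time_s()
for phi in (0,.3,.5,.6,.65,.7,.75,.8,.9):
  for zs in (.205,.24):
    for xs in (-.03,-.05):
      j=planner.ik(*pour(phi,xs,zs)); print(phi,zs,xs,None if j is None else np.round(j,2))
print(readout.current_time_s()-t0)
E
```

```text
0 0.205 -0.03 [-0.47  0.65  0.37  1.48 -0.25  1.06  1.65]
0 0.205 -0.05 [-0.48  0.61  0.37  1.54 -0.24  1.03  1.65]
0 0.24 -0.03 [-0.47  0.61  0.38  1.45 -0.24  1.12  1.64]
0 0.24 -0.05 [-0.48  0.58  0.38  1.51 -0.23  1.09  1.64]
0.3 0.205 -0.03 [-0.5   0.45  0.33  1.76 -0.19  0.66  1.61]
0.3 0.205 -0.05 [-0.52  0.42  0.34  1.81 -0.18  0.64  1.6 ]
0.3 0.24 -0.03 [-0.52  0.42  0.36  1.73 -0.18  0.73  1.6 ]
0.3 0.24 -0.05 [-0.54  0.38  0.37  1.78 -0.16  0.71  1.59]
0.5 0.205 -0.03 [-0.54  0.35  0.34  1.94 -0.14  0.38  1.57]
0.5 0.205 -0.05 [-0.57  0.32  0.35  1.99 -0.13  0.36  1.55]
0.5 0.24 -0.03 [-0.58  0.3   0.38  1.91 -0.13  0.46  1.55]
0.5 0.24 -0.05 [-0.61  0.27  0.4   1.95 -0.11  0.44  1.53]
0.6 0.205 -0.03 [-0.55  0.31  0.33  2.03 -0.09  0.23  1.51]
0.6 0.205 -0.05 [-0.58  0.27  0.35  2.07 -0.05  0.22  1.47]
0.6 0.24 -0.03 [-0.61  0.26  0.39  1.99 -0.07  0.31  1.5 ]
0.6 0.24 -0.05 [-0.64  0.22  0.42  2.04 -0.04  0.3   1.46]
0.65 0.205 -0.03 [-0.12  0.29 -0.19  2.04  0.74  0.22  0.74]
0.65 0.205 -0.05 [-0.13  0.26 -0.19  2.09  0.77  0.21  0.69]
0.65 0.24 -0.03 [-0.62  0.24  0.39
[... 345 characters left out ...]
03  0.28 -0.36  2.12  1.53  0.21 -0.04]
0.75 0.205 -0.05 [ 0.18  0.27 -0.54  2.16  1.58  0.25 -0.08]
0.75 0.24 -0.03 [ 0.03  0.22 -0.37  2.09  1.1   0.22  0.39]
0.75 0.24 -0.05 [ 0.03  0.18 -0.37  2.13  1.12  0.21  0.35]
0.8 0.205 -0.03 [ 0.6   0.45 -1.07  2.13  1.77  0.49 -0.13]
0.8 0.205 -0.05 [ 0.61  0.4  -1.07  2.18  1.79  0.46 -0.18]
0.8 0.24 -0.03 [ 0.03  0.21 -0.36  2.13  1.47  0.2   0.01]
0.8 0.24 -0.05 [ 0.19  0.19 -0.54  2.17  1.52  0.23 -0.03]
0.9 0.205 -0.03 [ 0.6   0.43 -1.06  2.21  2.09  0.53 -0.45]
0.9 0.205 -0.05 [ 0.61  0.39 -1.06  2.26  2.12  0.51 -0.51]
0.9 0.24 -0.03 [ 0.62  0.34 -1.06  2.18  1.94  0.43 -0.34]
0.9 0.24 -0.05 [ 0.64  0.28 -1.06  2.23  1.98  0.4  -0.41]
0.0
```

```bash
python3 - <<'E'
from h import *
F=lambda:np.round(readout.current_force(),1)
c,s=np.cos(TR[2]),np.sin(TR[2]); q=qd(TR[2])
g=np.array([TR[0]+c*GX,TR[1]+s*GX,GZ])
ctrl.reach(g+[0,0,.1],q)
print(ctrl.move_linear(g,q,rate=.15,until_force=12),readout.current_position())
ctrl.clamp(40); print("open",readout.current_opening(),F())
ctrl.move_linear(g+[0,0,.29],q,rate=.2); print("open",readout.current_opening(),F())
P,Q=pour(0,zs=.26); ctrl.move_linear(P,Q,rate=.2)
p=optics.get_image("wrist"); save(p,"w4.png"); print(F(),readout.current_time_s())
E
```

```text
False [0.47182692 0.36005041 0.0131479 ]
open 0.06362197189942094 [-1.  -1.8  8. ]
open 0.06367670844716454 [ 0.5 -0.2 -3.4]
[-0.1 -0.2 -2.7] 23.5833
```

View pics/w4.png

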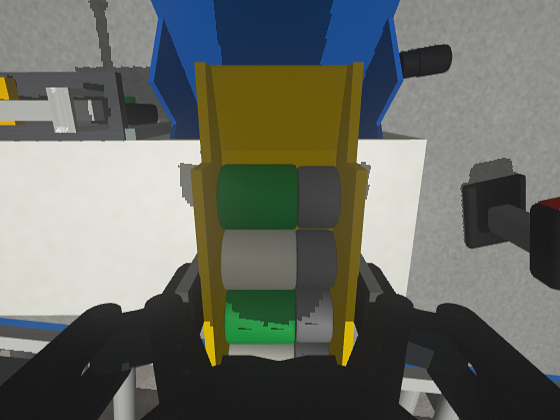

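The tray is held level with all four sticks (x 215–340, y 165–355), and its spout at (280,66) is centred over the blue mouth. Pouring now.

```bash
python3 - <<'E'
from h import *
F=lambda:np.round(readout.current_force(),1)
for phi,r in ((.3,.08),(.5,.05),(.64,.04)):
    P,Q=pour(phi,zs=.225); ctrl.move_linear(P,Q,rate=r); print(phi,F())
ctrl.sleep(1.5); print(F(),readout.current_opening())
p=optics.get_image("wrist"); save(p,"w5.png"); print(readout.current_time_s())
E
```

```text
0.3 [ 1.2 -0.2 -3.1]
0.5 [ 0.6 -0.7 -1.8]
0.64 [-0.3  1.1 -0.9]
[ 0.5  0.1 -1.6] 0.06348065256009268
26.6583
```

View pics/w5.png

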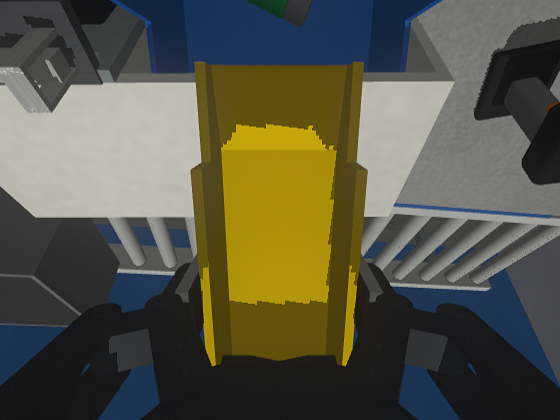

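The tray is empty and a green stick shows in the bin at (285,10). I'll put the tray back where it stood.

```bash
python3 - <<'E'
from h import *
F=lambda:np.round(readout.current_force(),1)
c,s=np.cos(TR[2]),np.sin(TR[2]); q=qd(TR[2])
g=np.array([TR[0]+c*GX,TR[1]+s*GX,GZ])
P,Q=pour(0,zs=.285); ctrl.move_linear(P,Q,rate=.1)
ctrl.move_linear(g+[0,0,.28],q,rate=.2)
ctrl.move_linear(g+[0,0,.03],q,rate=.2)
print(ctrl.move_linear(g+[0,0,.0005],q,rate=.04,until_force=6),readout.current_position(),F())
ctrl.release()
ctrl.move_linear(g+[0,0,.12],q,rate=.15)
ctrl.reach([.40,.36,.36],qd(0))
ctrl.reach(W(-.11,0,.42),qd(U[2]))
p=optics.get_image("wrist"); s=optics.get_image("scene"); d=optics.get_image("side"); 
for a,n in ((p,"w6"),(s,"s6"),(d,"d6")): save(a,n+".png")
cr=lambda im,a:cv2.resize(im[a[0]:a[1],a[2]:a[3]],(400,300),interpolation=cv2.INTER_CUBIC)
m=np.vstack([np.hstack([cr(p["image"],(0,420,0,560)),cr(s["image"],(100,340,140,460))]),np.hstack([cr(d["image"],(100,400,120,520)),cr(s["image"],(200,420,130,423))])])
cv2.imwrite("pics/m6.png",m[:,:,::-1]); print(readout.current_time_s())
E
```

```text
True [0.47042531 0.35905589 0.01330476] [-1.3 -0.2  5.7]
35.0167
```

View pics/m6.png

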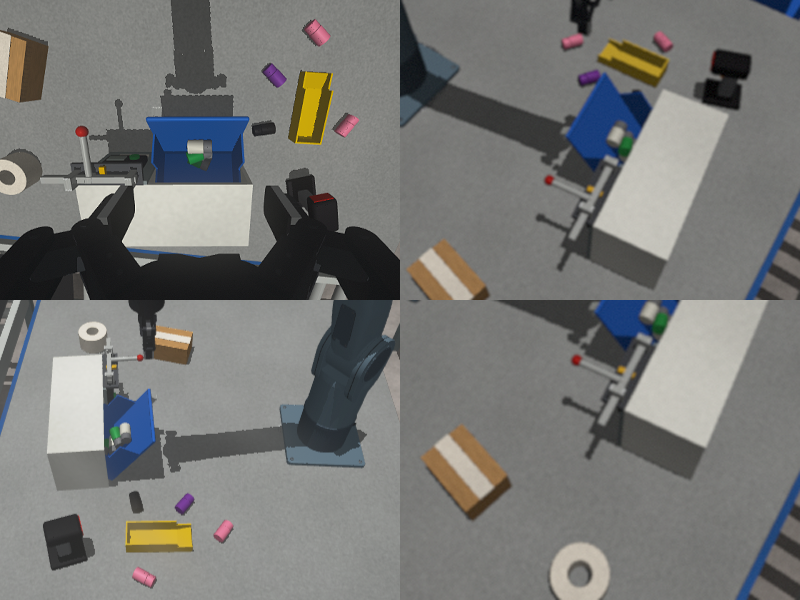

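```bash
python3 - <<'E'
import cv2,numpy as np
a=cv2.imread("pics/w6.png")[150:270,190:360];b=cv2.imread("pics/d6.png")[180:300,210:290]
cv2.imwrite("pics/m7.png",np.hstack([cv2.resize(a,(480,340),interpolation=3),cv2.resize(b,(227,340),interpolation=3)]))
E
```

```text
(no output)
```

View pics/m7.png

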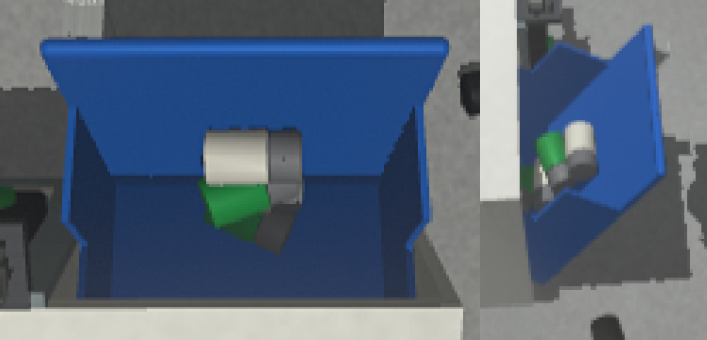

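```bash
python3 - <<'E'
from h import *
print(readout.current_force(),readout.current_time_s()); job.finish_job()
E
```

```text
[0.0542995  0.120303   0.11833034] 35.0167
the job is handed in; nothing more can be done
```

The bin is ready and the job is handed in, at about 35 s of the 72 s allowed.

- **Bolt:** I lifted it about 12 mm, drew it back 38 mm over the yellow bump and let it drop. Pictures show it behind the bump with the keeper empty.
- **Bin:** I hooked the lip and pulled until the force rose. The finger position there matches the 0.62 rad stop, and the last pictures show the bin still open.
- **Tray:** I poured it at about 37° over the bin mouth, and a picture then showed it empty. It stands upright and released where it started.

The last pictures show the sticks piled in the bin. They partly cover each other, so I could not see all four whole: two whites and two greens show in part, and none lie on the bench. The carton, scanner and label roll look untouched. The robot was clear of everything, with about 0.2 N on the tool. No check failed or disagreed.

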